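Show the camera the mark under the cup with a hand mirror

ROBOT

A 7-joint arm with a two-finger parallel gripper is mounted at the origin on a cart in front of the work surface, level with it; the furniture and walls round the work are solid. World frame = base frame: x ahead of the robot, y to its left, z up, the work surface at z = 0. Lengths are in mm, angles in rad, forces in N, time in s.
With the tool pointing down it reaches from about 425 to 875 mm from the base axis. Payload 4.7 kg.
Tool frame: the origin (TCP) lies between the finger pads; the fingertips stand 25 mm ahead of it and the grasp point (between the pads) lies 6 mm ahead of it; z points along the fingers, y is the line along which they close (so a half turn about z gives the same grasp; the last joint's range is limited). The gripper opens to 87 mm and grips with 3 to 60 N. Pads are 19 mm wide; open, the fingers measure 117 mm over their backs; the gripper's body (75 mm by 190 mm) begins 51 mm behind the grasp point.
Start: joints at [1.135, 0.321, -0.07, 1.45, 0.023, 1.371, -0.057], TCP at [282.595, -585.375, 247.587] pointing down, gripper open.
Joint ranges: [-2.86, 2.86], [-0.3, 2.09], [-1.38, 1.24], [0.06, 2.45], [-1.56, 4.7], [0.09, 2.05], [-2.69, 2.69]. Speed limits (rad/s): [2.57, 2.57, 3.14, 3.14, 3.14, 3.14, 3.14].

INTERFACE

Orientations are given as a unit quaternion [x, y, z, w].
In Python, from workcell import read_state, capture, sign_off gives the robot as it stands.
- The arm moves only by the shell command python3 -m creep 'ROWS' [FORCE]. ROWS is JSON, a list of rows, each an object with "dp": the shift along the tool's x, y, z as a fraction of full scale, a list of three; "rotation": the turn, a rotation vector about the tool's x, y, z as a fraction of full scale, a list of three; "fingers": the closure, from 0 (fully open) to 1 (shut). A call has 1 to 12 rows; each row is the pose to reach, as a shift and turn from the pose commanded when the call began, along the tool's axes at that moment; what a row does not reach only later rows make up. Full scale, the value 1, is 20 cm for a shift and pi/4 rad for a turn. A row lasts 1/8 s, in which the tool goes at most 62.5 mm and 10.7 degrees, less where a joint would pass 70% of its speed; a pose out of reach is approached as far as the arm can. A call with a number of a shift or a turn outside -1 to 1 is refused whole. A call with a gripper value outside its range is refused whole. The fingers move at their own pace and stop on an object; FORCE is the grip in N (left out, the last holds). Time passes only in rows, so rows that repeat a pose let the fingers close. It gives the time, the measured TCP pose, the force, the opening and the grip force at its end, in the units of the state.
- read_state(): the state, without advancing time (a new reading comes with each control period).
- capture(name): name is "scene" or "top" or "wrist"; returns a dict with "color" (480x640x3 uint8, red, green, blue), "intrinsics" (3x3 intrinsics, pixels), "k1" (the pictures are not rectified: a ray, as slopes to the right and down, at radius r is drawn at 1 + k1 r^2 times it, then the intrinsics apply), "position" and "rotation" of the camera in the world. Camera axes: x right, y down, z forward; pixel columns grow to the right and rows downward; lengths in mm; the calibration is good to about 2 mm. A picture is of the moment at which its call begins. There is no depth.
- sign_off(): hands the job in; it is judged then, once.
The state is a dict: "clock": time; "joint_pos": joint angles; "joint_vel": joint speeds; "tau": joint torques, N m; "eef_pos": TCP position; "orientation": TCP orientation; "contact_force": force on the tool from outside, world axes, zero at the start; "torque": the same for the moment, N m; "grip_width": finger opening in mm; "finger_force": force on a finger pad.
Only numpy, scipy, OpenCV 4.12 (cv2) and the standard library are available. Lean on these libraries where they do the work, as an engineer would, in place of code of your own. Each camera call takes 0.05 s, during which the arm holds its last target. There are 200 camera calls.

TASK

Set the aluminium cup upright into the round nest of the inspection stand, let go of it, then take the hand mirror off its rest by the handle and hold it, glass up, at the camera's view point under the nest. Tilt it until the camera sees the mark on the cup's underside in the middle of the glass, and finish while still holding the mirror there, steady and touching nothing but the gripper. Leave the camera arm and all other things on the bench as they are.

Things in the scene. Friction and masses are not known exactly. Their poses are not given: they have to be found in the camera images.
- cup_center (a point): centre (17.5 mm above the underside) of the turned bare-aluminium cup, the workpiece, loose, upright, 0.11 to 0.23 kg. Round: straight wall 56 mm in diameter from 16 to 33 mm above the underside, tapering below to 45 mm; 35 mm high; a bore and three small holes in its top. It stands at one of three places on the bench, the wire spool and the gauge at the other two
- mark (a point): the stamped ring mark (12 mm) in the middle of the cup's flat underside; moves with the cup. This is what the camera must see
- nest (a point): centre of the nest floor on the inspection stand, 165 mm above the bench, axes as the stand's: the cup's underside rests here. The floor is a 7 mm thick plate, 80 mm square, with a 38 mm hole through which the underside is seen from below; on it a dark locating collar, 55 mm inside, 68 mm outside, 8 mm high, open above (the cup's taper leads it in)
- view_point (a point): the point the camera is aimed and focused at, 80 mm straight below the nest floor (85 mm above the bench), on the pivot axis of the camera arm; axes as the stand's: x towards the column, z up. The middle of the mirror's glass belongs here. The space under the nest is open to -x (the robot's side), +y and -y
- cam_arm (a joint): lean of the camera arm from straight up (0) towards the stand's -y side, rad; 0.8 to 1.2, held by a stiff pivot; not to be moved. It turns about the stand's x axis through the view point, so the lens always looks at the view point. Bar at x = 68 to 78 mm, 26 mm wide, 230 mm long; camera 46 mm square at x = +-23 mm, from 170 (lens) to 270 mm out from the view point
- lens (a point): centre of the camera's front lens, 170 mm from the view point along the arm's lean; z points away from the view point
- aim (a point): a point in the air 88 mm from the view point, in the direction half-way between the mark (straight up from the view point) and the lens; its z axis is that direction. With the glass at the view point and its normal through this point, the lens sees the mark in the middle of the glass. It follows the camera arm's lean (half of it)
- mirror_grip (a point): middle of the handle of the hand mirror (inspection mirror), loose, 0.12 kg, lying in its rest, glass up, handle axis 56 mm above the bench. x along the handle towards the glass, z out of the glass (up in the rest). Black flat-sided handle 17 mm wide (y), 15 mm high (z), from x = -65 to +45 mm, then a steel stem to the head. Balance point a little towards the glass from here
- mirror_face (a point): middle of the glass of the hand mirror, 150 mm from mirror_grip along x and 4 mm above the handle axis; z is the normal of the glass, out of its face. Glass 44 mm (x) by 36 mm (y) in a dark metal frame 50 by 42 by 6 mm
- mirror: the hand mirror; origin and axes are those of mirror_grip
- rest: the grey mirror rest, fixed: base 155 by 60 mm, 8 mm thick, origin at the underside, below mirror_grip while the mirror lies in it. Two open forks, 8 mm thick, at x = -58 and +62 mm carry the handle's end and the stem; they reach 68 and 71 mm above the bench and are 33 and 26 mm wide; between them the handle is free. Lift the mirror straight up out of it
- stand: the inspection stand, fixed; position and yaw vary. Origin on the bench straight below the view point and the nest's centre, z up, x towards its column. Grey base plate 12 mm thick, x = -60 to 155 mm, y = +-65 mm; column 60 mm wide, x = 92 to 132 mm, as high as the nest plate (a flat tongue joins them, x up to 134 mm, 60 mm wide)
- cup: the cup; origin at the centre of its underside, z up
- spool_center (a point): centre of the loose wire spool, 58 mm in diameter, 42 mm high, black flanges; a bystander
- gauge_center (a point): the loose pressure gauge lying on its back, 56 x 41 x 22 mm, black case with a brass stub; a bystander
- flux_bottle: white bottle with a dosing needle, 46 mm wide, 128 mm high, loose, at the back left; a bystander
- dropper: brown dropper bottle, 33 mm wide, 102 mm high, loose, at the back left; a bystander

How it is judged:
By the outcome, as a careful person would: the job done as asked, in the order asked, and still so for the second after the job is handed in, while the arm keeps its last pose, push and grip.
It also fails if it takes over 69 s, if anything falls off the work surface, if the arm or the gripper's body presses on something with over 40 N, if the wrist force passes 120 N, or if a joint passes its speed limit or range.

## Working session

There is one attempt and no reset: what is moved stays moved. The work goes in short steps, Python scripts to look and compute and a shell command to move; the robot and the scene stay as the last step left them, time stands still between calls to the robot, and variables do not carry over. Pictures are saved under pics/ and viewed, at most 10 in all, crops included, and the job is handed in when it is done.

```bash
mkdir -p pics; ls
cat > h.py <<'E'
import numpy as np, cv2
from workcell import read_state, capture
from scipy.spatial.transform import Rotation as R
def snap(n,f):
    c=capture(n); cv2.imwrite('pics/'+f,c['color'][:,:,::-1]); 
    np.savez('pics/'+f+'.npz',**c); return c
def ray(c,u,v):
    K=np.array(c['intrinsics']);x=(u-K[0,2])/K[0,0];y=(v-K[1,2])/K[1,1];k=float(c['k1'])
    rd=np.hypot(x,y);r=rd
    for _ in range(30): r=rd/(1+k*r*r)
    s=r/rd if rd>0 else 1
    return np.array(c['position']),np.array(c['rotation'])@np.array([x*s,y*s,1])
def atz(c,u,v,z):
    p,d=ray(c,u,v); return p+d*(z-p[2])/d[2]
def tri(obs):
    A=0;b=0
    for c,u,v in obs:
        p,d=ray(c,u,v);d=d/np.linalg.norm(d);M=np.eye(3)-np.outer(d,d);A=A+M;b=b+M@p
    return np.linalg.solve(A,b)
def proj(c,P):
    q=np.array(c['rotation']).T@(np.array(P)-np.array(c['position']));x,y=q[:2]/q[2];s=1+float(c['k1'])*(x*x+y*y)
    K=np.array(c['intrinsics']);return K[0,0]*x*s+K[0,2],K[1,1]*y*s+K[1,2]
def load(f): return dict(np.load('pics/'+f+'.npz'))
def rel(P,q=None):
    "shift (fraction) and turn (fraction) from the present measured pose"
    s=read_state();r=R.from_quat(s['orientation'])
    dp=r.inv().apply(np.array(P)-s['eef_pos'])/200
    rv=np.zeros(3) if q is None else (r.inv()*q).as_rotvec()/(np.pi/4)
    print('dp',dp.round(4),'rot',rv.round(4))
E
python3 - <<'E'
from h import *
for n in ['scene','top']:
    c=snap(n,n+'0.png'); print(n,c['position'],np.array(c['rotation']).round(3).tolist(),c['k1'],np.array(c['intrinsics']).tolist())
s=read_state();print(s['eef_pos'],s['orientation'],R.from_quat(s['orientation']).as_matrix().round(3))
E
```

```text
pics
scene [ -37.2975238   993.81966676 1082.54449318] [-0.274, 0.865, -0.403, 0.119] -0.10939601208011025 [[441.02502164087116, 0.0, 305.73927285084153], [0.0, 441.02502164087116, 234.52449943847608], [0.0, 0.0, 1.0]]
top [ 308.7679788   141.89029662 1446.74020294] [-0.667, 0.738, -0.076, 0.068] 0.04641826607767705 [[499.6051557203039, 0.0, 318.954761829621], [0.0, 499.6051557203039, 237.63347225106907], [0.0, 0.0, 1.0]]
[ 282.37080792 -584.9638901   246.59055496] [ 9.74811783e-01  2.23027485e-01 -2.32530897e-04 -8.20644971e-04] [[ 0.901  0.435 -0.001]
 [ 0.435 -0.901  0.001]
 [-0.    -0.002 -1.   ]]
```

View both.

```bash
sed -i "s/np.array(c\['rotation'\])/R.from_quat(c['rotation']).as_matrix()/" h.py; grep -n rotation h.py
```

```text
12:    return np.array(c['position']),R.from_quat(c['rotation']).as_matrix()@np.array([x*s,y*s,1])
21:    q=R.from_quat(c['rotation']).as_matrix().T@(np.array(P)-np.array(c['position']));x,y=q[:2]/q[2];s=1+float(c['k1'])*(x*x+y*y)
```

View pics/scene0.png

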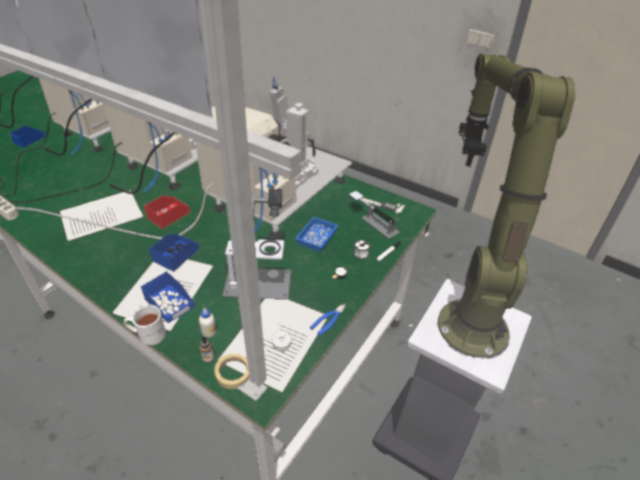

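View pics/top0.png

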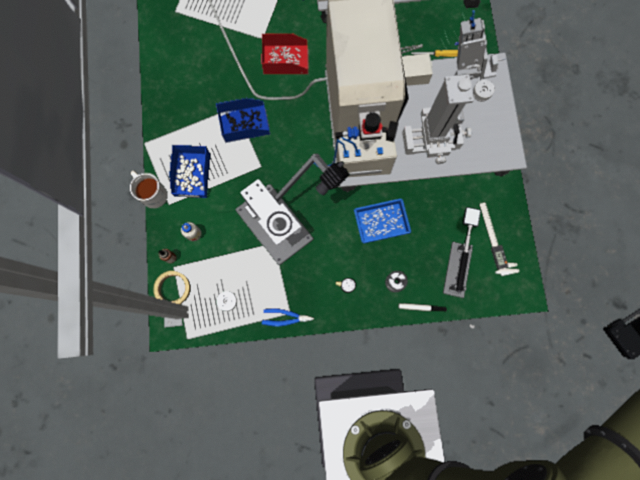

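Run:
```python
from h import *
t=cv2.imread('pics/top0.png');s=cv2.imread('pics/scene0.png')
z=lambda i,x,y,w,h,k:cv2.resize(i[y:y+h,x:x+w],None,fx=k,fy=k,interpolation=cv2.INTER_CUBIC)
a=np.hstack([z(t,225,150,133,100,3),z(t,430,195,133,100,3)])
b=np.hstack([z(s,215,180,133,100,3),z(s,310,180,133,100,3)])
cv2.imwrite('pics/crop1.png',np.vstack([a,b]))
A,B=load('top0.png'),load('scene0.png')
print('cup',tri([(A,226,299),(B,281,341)]),'gauge',tri([(A,346,285),(B,342,271)]),'spool',tri([(A,397,281),(B,362,249)]))
print('nest',tri([(A,281,224),(B,268,248)]))
```

```text
cup [450.96497477 391.6663238   17.85776064] gauge [453.97880652  47.89690914  25.18147794] spool [454.19442692 -98.20679109  17.19518313]
nest [625.23153696 213.18172111 158.60043926]
```

View pics/crop1.png

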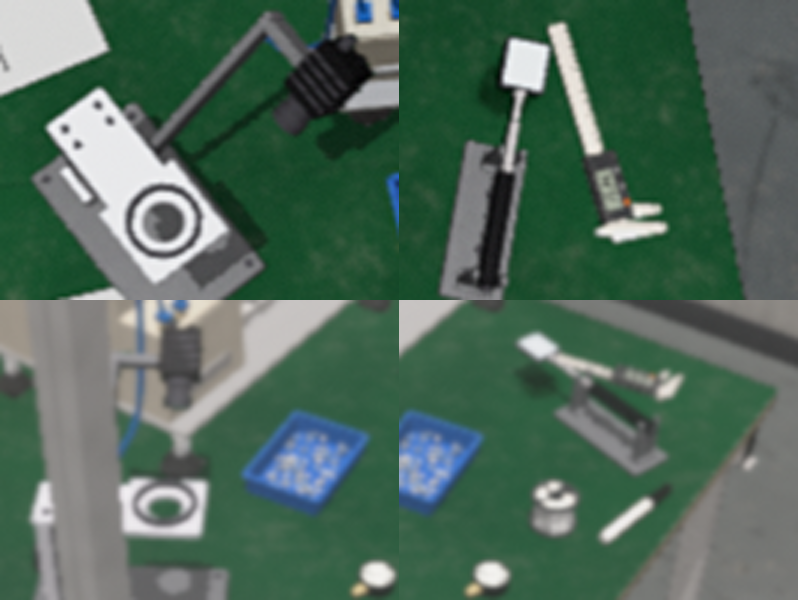

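Run:
```python
from h import *
t=cv2.imread('pics/top0.png');s=cv2.imread('pics/scene0.png')
z=lambda i,x,y,w,h,k:cv2.resize(i[y:y+h,x:x+w],None,fx=k,fy=k,interpolation=cv2.INTER_CUBIC)
f=lambda i,u,v:z(i,u-20,v-15,40,30,10)
cv2.imwrite('pics/crop2.png',np.vstack([np.hstack([f(t,226,299),f(t,397,281)]),np.hstack([f(s,281,341),f(s,362,249)])]))
A,B=load('top0.png'),load('scene0.png')
# crop1: top-left origin(225,150) k3 ; right origin (430,195)
T=lambda u,v:(225+u/3,150+v/3); M=lambda u,v:(430+(u-399)/3,195+v/3)
for n,p in dict(nestc=T(164,221)).items(): print(n,atz(A,*p,165+8))
print('holes tongue', atz(A,*T(97,105),165), atz(A,*T(65,130),165),'platecorners',atz(A,*T(158,282),165),atz(A,*T(228,232),165))
print('base corners',atz(A,*T(35,177),12),atz(A,*T(263,265),12))
print('pivot',atz(A,*T(160,140),85),'elbow', A and T(270,20),'lens',T(285,120))
print('mirror head top',atz(A,*M(526,65),60),'handle front',atz(A,*M(507,172),64),'rear',atz(A,*M(489,288),64))
print('head tri',tri([(A,*M(526,65)),(B,310+(538-399)/3,180+(347-300)/3)]))
print('rest base corners',atz(A,*M(470,142),8),atz(A,*M(442,294),8))
```

```text
nestc [618.04990163 213.25017597 173.        ]
holes tongue [731.80553467 264.00055677 165.        ] [711.52941046 294.02395051 165.        ] platecorners [566.16454503 223.53312837 165.        ] [604.47891817 158.73224246 165.        ]
base corners [714.39698431 345.11206385  12.        ] [603.41047927 129.81570282  12.        ]
pivot [717.96518795 215.23048104  85.        ] elbow (315.0, 156.66666666666666) lens (320.0, 190.0)
mirror head top [ 610.41950329 -328.28533152   60.        ] handle front [ 509.70508612 -292.76831595   64.        ] rear [ 404.49060015 -258.97790092   64.        ]
head tri [ 613.07693136 -330.15739993   53.08586876]
rest base corners [ 550.78546664 -279.49815615    8.        ] [ 407.09083234 -229.91489682    8.        ]
```

View pics/crop2.png

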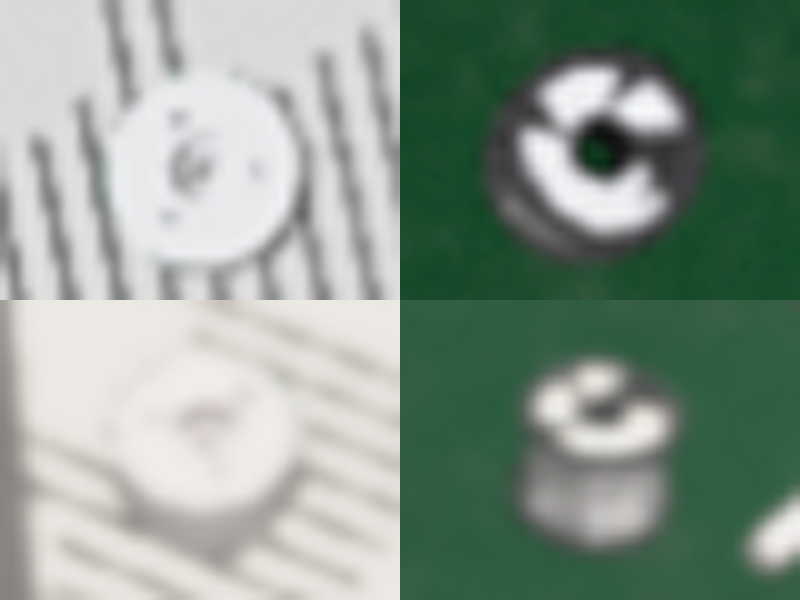

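```bash
cat >> h.py <<'E'
def stand(cx=620,cy=212,yaw=np.radians(30.6)):
    return np.array([cx,cy,0.]),R.from_euler('z',yaw)
def down(yaw): # tool down with closing axis y at given world yaw
    y=np.array([np.cos(yaw),np.sin(yaw),0]);z=np.array([0,0,-1.]);return R.from_matrix(np.column_stack([np.cross(y,z),y,z]))
E
python3 - <<'E'
from h import *
A,B=load('top0.png'),load('scene0.png')
print('cup',atz(A,226.5,298.8,35),atz(B,281.2,339,35),tri([(A,226.5,298.8),(B,281.2,339)]))
print('post',atz(A,175,320,0),atz(B,262,390,0))
print('blue tray',atz(A,382,221,30),'spool',tri([(A,397,280.5),(B,362,246)]))
w=capture('wrist');s=read_state();r=R.from_quat(s['orientation'])
print('wristcam in tool',r.inv().apply(w['position']-s['eef_pos']),(r.inv()*R.from_quat(w['rotation'])).as_matrix().round(2).tolist(),w['intrinsics'][0])
rel([520,-100,330],down(np.radians(-19.2)))
E
```

```text
cup [450.59232823 387.70822009  35.        ] [445.8915451 395.0916386  35.       ] [451.18756059 389.2956838   24.56489191]
post [409.29128746 542.63654908   0.        ] [402.33171586 540.34972627   0.        ]
blue tray [630.66556475 -76.09346449  30.        ] spool [454.20469194 -95.52731888  33.60571301]
wristcam in tool [  68.14141211    0.85835574 -137.21441707] [[0.0, -0.97, -0.25], [1.0, 0.0, -0.0], [0.0, -0.25, 0.97]] [420.42070829   0.         319.02775915]
dp [ 2.1242 -1.6679 -0.4141] rot [-1.9000e-03 -7.0000e-04 -1.0006e+00]
```

```bash
python3 -m creep '[{"dp":[0.25,-0.2,-0.2],"rotation":[0,0,-0.15],"fingers":0},{"dp":[0.5,-0.4,-0.41],"rotation":[0,0,-0.3],"fingers":0},{"dp":[0.75,-0.6,-0.41],"rotation":[0,0,-0.5],"fingers":0},{"dp":[1,-0.8,-0.41],"rotation":[0,0,-0.7],"fingers":0},{"dp":[1,-0.9,-0.41],"rotation":[0,0,-0.9],"fingers":0},{"dp":[1,-1,-0.41],"rotation":[0,0,-1],"fingers":0}]' 20; python3 -c "
from h import *
rel([520,100,330],down(np.radians(15)))"
```

```text
clock: 0.9
eef_pos: [377.1, -315.0, 329.7]
orientation: [0.813, 0.583, 0.0, 0.0]
contact_force: [-0.7, -0.4, -0.5]
grip_width: 86.6
finger_force: 0.0
dp [ 2.1944e+00  1.0300e-02 -1.2000e-03] rot [ 4.000e-04 -1.000e-04 -7.497e-01]
```

```bash
python3 -m creep '[{"dp":[0.28,0,0],"rotation":[0,0,-0.1],"fingers":0},{"dp":[0.56,0,0],"rotation":[0,0,-0.2],"fingers":0},{"dp":[0.84,0,0],"rotation":[0,0,-0.3],"fingers":0},{"dp":[1,0,0],"rotation":[0,0,-0.4],"fingers":0}]' >/dev/null; python3 -m creep '[{"dp":[0.28,-0.1,0],"rotation":[0,0,-0.1],"fingers":0},{"dp":[0.56,-0.2,0],"rotation":[0,0,-0.2],"fingers":0},{"dp":[0.84,-0.25,0],"rotation":[0,0,-0.3],"fingers":0},{"dp":[1,-0.3,0],"rotation":[0,0,-0.4],"fingers":0}]'; python3 -c "
from h import *
rel([450,389,200],down(np.radians(30.6)))"
```

```text
clock: 1.9
eef_pos: [385.4, 73.7, 329.8]
orientation: [0.594, 0.804, -0.0, 0.001]
contact_force: [-0.2, -0.9, 0.7]
grip_width: 87.3
finger_force: 0.0
dp [1.4136 0.7707 0.6475] rot [ 0.0007  0.002  -0.3012]
```

```bash
python3 -m creep '[{"dp":[0.25,0.15,0.1],"rotation":[0,0,-0.08],"fingers":0},{"dp":[0.5,0.3,0.2],"rotation":[0,0,-0.16],"fingers":0},{"dp":[0.75,0.45,0.3],"rotation":[0,0,-0.24],"fingers":0},{"dp":[1,0.6,0.4],"rotation":[0,0,-0.3],"fingers":0},{"dp":[1,0.6,0.4],"rotation":[0,0,-0.3],"fingers":0},{"dp":[1,0.6,0.4],"rotation":[0,0,-0.3],"fingers":0}]';  python3 - <<'E'
from h import *
c=snap('wrist','w1.png'); print(proj(c,[450,389,35]))
rel([450,389,200],down(np.radians(30.6)))
E
```

```text
clock: 2.65
eef_pos: [443.4, 296.9, 249.1]
orientation: [0.498, 0.867, -0.001, -0.0]
contact_force: [0.5, -0.5, 0.1]
grip_width: 86.8
finger_force: 0.0
(np.float64(384.11557067185475), np.float64(121.64824921305646))
dp [0.385  0.2597 0.2487] rot [ 0.0001  0.002  -0.0097]
```

View pics/w1.png

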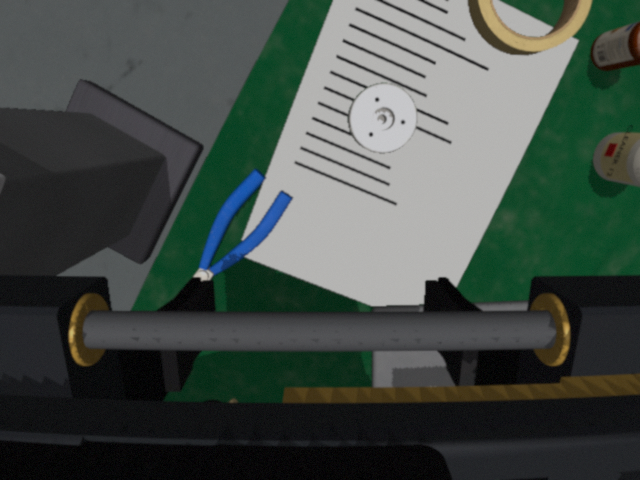

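Run:
```python
from h import *
c=load('w1.png'); p=atz(c,383,118,35); print(p, tri([(c,383,118),(load('top0.png'),226.5,298.8)]))
rel([p[0],p[1],120],down(np.radians(30.6)))
```

```text
[447.69068776 390.97714402  35.        ] [454.40071654 396.23826558 -15.02501453]
dp [0.4    0.2546 0.6487] rot [ 0.0001  0.002  -0.0097]
```

```bash
python3 -m creep '[{"dp":[0.2,0.13,0.2],"rotation":[0,0,0],"fingers":0},{"dp":[0.4,0.255,0.4],"rotation":[0,0,-0.01],"fingers":0},{"dp":[0.4,0.255,0.55],"rotation":[0,0,-0.01],"fingers":0},{"dp":[0.4,0.255,0.65],"rotation":[0,0,-0.01],"fingers":0},{"dp":[0.4,0.255,0.65],"rotation":[0,0,-0.01],"fingers":0},{"dp":[0.4,0.255,0.65],"rotation":[0,0,-0.01],"fingers":0}]';  python3 - <<'E'
from h import *
c=snap('wrist','w2.png'); print(proj(c,[447.7,391,35]))
g=cv2.cvtColor(c['color'],cv2.COLOR_RGB2GRAY)
cv2.imwrite('pics/w2c.png',cv2.resize(c['color'][80:460,130:520,::-1],None,fx=1.5,fy=1.5))
E
```

```text
clock: 3.45
eef_pos: [448.3, 392.1, 121.4]
orientation: [0.495, 0.869, 0.001, 0.001]
contact_force: [0.1, -0.4, 0.1]
grip_width: 87.0
finger_force: 0.0
(np.float64(317.1818883273065), np.float64(258.4439766450448))
```

View pics/w2c.png

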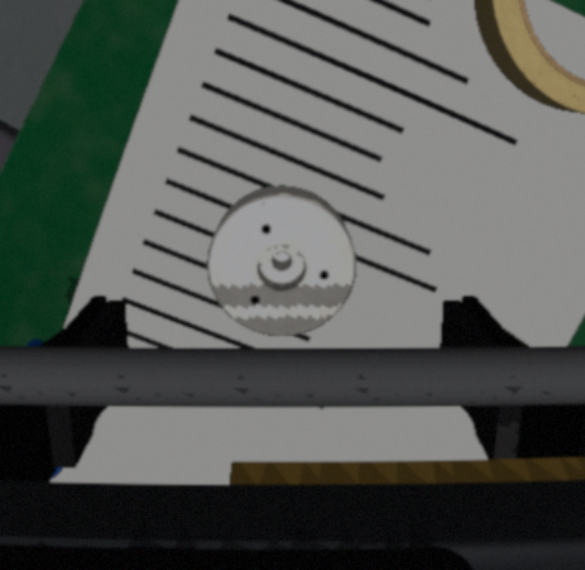

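Run:
```python
from h import *
a=load('w1.png');c=load('w2.png'); p=atz(c,318,258,35); print(p, tri([(a,383,118),(c,317.9,258)]))
rel([p[0],p[1],36],down(np.radians(30.6)))
```

```text
[447.96017982 391.45341677  35.        ] [447.95313739 391.11239919  33.85668432]
dp [-0.0034 -0.0049  0.4272] rot [0.0041 0.0011 0.0005]
```

```bash
python3 -m creep '[{"dp":[-0.003,-0.005,0.2],"rotation":[0,0,0],"fingers":0},{"dp":[-0.003,-0.005,0.35],"rotation":[0,0,0],"fingers":0},{"dp":[-0.003,-0.005,0.427],"rotation":[0,0,0],"fingers":0},{"dp":[-0.003,-0.005,0.427],"rotation":[0,0,0],"fingers":0},{"dp":[-0.003,-0.005,0.427],"rotation":[0,0,0],"fingers":1},{"dp":[-0.003,-0.005,0.427],"rotation":[0,0,0],"fingers":1},{"dp":[-0.003,-0.005,0.427],"rotation":[0,0,0],"fingers":1},{"dp":[-0.003,-0.005,0.427],"rotation":[0,0,0],"fingers":1},{"dp":[-0.003,-0.005,0.427],"rotation":[0,0,0],"fingers":1}]' 30
```

```text
clock: 4.62
eef_pos: [446.5, 391.8, 34.5]
orientation: [0.495, 0.869, 0.0, 0.0]
contact_force: [0.2, -0.5, 1.6]
grip_width: 53.7
finger_force: 29.8
```

```bash
python3 -m creep '[{"dp":[0,0,-0.1],"rotation":[0,0,0],"fingers":1},{"dp":[0,0,-0.3],"rotation":[0,0,0],"fingers":1},{"dp":[0,0,-0.55],"rotation":[0,0,0],"fingers":1},{"dp":[0,0,-0.8],"rotation":[0,0,0],"fingers":1},{"dp":[-0.2,0,-1],"rotation":[0,0,0],"fingers":1},{"dp":[-0.4,0,-1],"rotation":[0,0,0],"fingers":1},{"dp":[-0.4,0,-1],"rotation":[0,0,0],"fingers":1}]';python3 -c "
from h import *
rel([543,166,290],down(np.radians(30.6)))"
```

```text
clock: 5.5
eef_pos: [489.9, 319.0, 235.1]
orientation: [0.497, 0.867, -0.0, 0.001]
contact_force: [0.7, -0.5, -1.1]
grip_width: 53.5
finger_force: 29.8
dp [-0.7951 -0.1568 -0.2724] rot [ 0.0009  0.0037 -0.0059]
```

```bash
python3 -m creep '[{"dp":[-0.15,-0.03,-0.15],"rotation":[0,0,0],"fingers":1},{"dp":[-0.35,-0.08,-0.272],"rotation":[0,0,0],"fingers":1},{"dp":[-0.58,-0.12,-0.272],"rotation":[0,0,0],"fingers":1},{"dp":[-0.72,-0.157,-0.272],"rotation":[0,0,0],"fingers":1},{"dp":[-0.795,-0.157,-0.272],"rotation":[0,0,0],"fingers":1},{"dp":[-0.795,-0.157,-0.272],"rotation":[0,0,0],"fingers":1},{"dp":[-0.795,-0.157,-0.272],"rotation":[0,0,0],"fingers":1}]';python3 - <<'E'
from h import *
c=snap('wrist','w3.png'); print(proj(c,[620,212,165]))
E
```

```text
clock: 6.38
eef_pos: [540.5, 172.5, 288.6]
orientation: [0.493, 0.87, 0.0, -0.001]
contact_force: [-0.8, -0.3, -2.0]
grip_width: 54.0
finger_force: 29.8
(np.float64(455.42153656502944), np.float64(251.3245937101044))
```

View pics/w3.png

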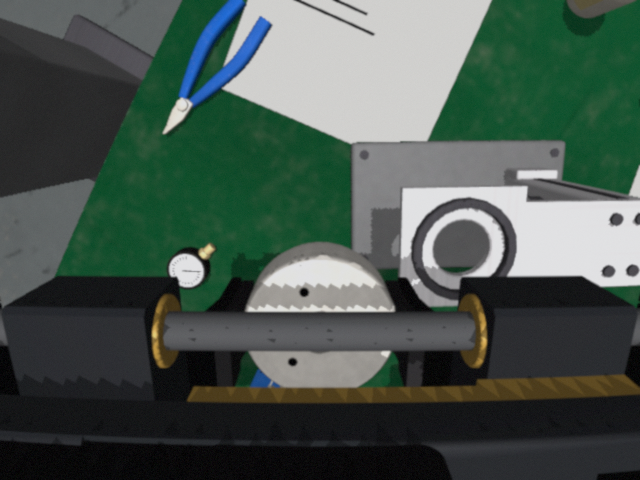

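Run:
```python
from h import *
c=load('w3.png');A=load('top0.png')
y=R.from_quat(read_state()['orientation']).as_matrix()[:,1];print('toolyaw',np.degrees(np.arctan2(y[1],y[0])))
p=atz(c,463.5,248,173);print(p,tri([(c,463.5,248),(A,279.7,223.7)]))
for u,v,z in [(352,142,12),(563,142,12),(401,187,165),(527,187,165)]: 
    q=atz(c,u,v,z);print(q)
a=atz(c,563,142,12)-atz(c,352,142,12);print('yaw',np.degrees(np.arctan2(a[1],a[0])),np.linalg.norm(a))
a=atz(c,527,187,165)-atz(c,401,187,165);print('yaw',np.degrees(np.arctan2(a[1],a[0])))
```

```text
toolyaw 30.916843562723322
[619.66430091 216.99524968 173.        ] [619.4192408  215.10447657 171.14112517]
[537.26931751 239.19456871  12.        ]
[715.89505364 349.48905045  12.        ]
[566.19147109 228.39471839 165.        ]
[635.20152187 270.46314416 165.        ]
yaw 31.693725453515007 209.9333854104538
yaw 31.366423741983116
```

```bash
python3 -c "
from h import *
rel([620.5,216,225],down(np.radians(31)))"
```

```text
dp [-0.0193  0.4551  0.3181] rot [ 0.0002 -0.0013 -0.0018]
```

```bash
python3 -m creep '[{"dp":[0,0.12,0],"rotation":[0,0,0],"fingers":1},{"dp":[-0.02,0.3,0],"rotation":[0,0,0],"fingers":1},{"dp":[-0.02,0.455,0.05],"rotation":[0,0,0],"fingers":1},{"dp":[-0.02,0.455,0.2],"rotation":[0,0,0],"fingers":1},{"dp":[-0.02,0.455,0.318],"rotation":[0,0,0],"fingers":1},{"dp":[-0.02,0.455,0.318],"rotation":[0,0,0],"fingers":1},{"dp":[-0.02,0.455,0.318],"rotation":[0,0,0],"fingers":1}]';python3 - <<'E'
from h import *
c=snap('wrist','w4.png'); cv2.imwrite('pics/w4c.png',cv2.resize(c['color'][100:420,170:470,::-1],None,fx=1.8,fy=1.8))
for a in range(0,360,60):
    t=np.radians(a);print(a,[tuple(np.round(proj(c,[621+r*np.cos(t),215.5+r*np.sin(t),173]))) for r in (34,27.5)])
rel([620.5,216,200],down(np.radians(31)))
E
```

```text
clock: 7.3
eef_pos: [621.7, 214.3, 226.1]
orientation: [0.494, 0.869, 0.001, 0.0]
contact_force: [-0.3, 0.2, -1.8]
grip_width: 53.5
finger_force: 29.8
0 [(np.float64(379.0), np.float64(308.0)), (np.float64(368.0), np.float64(302.0))]
60 [(np.float64(383.0), np.float64(241.0)), (np.float64(371.0), np.float64(248.0))]
120 [(np.float64(321.0), np.float64(205.0)), (np.float64(320.0), np.float64(219.0))]
180 [(np.float64(257.0), np.float64(240.0)), (np.float64(269.0), np.float64(247.0))]
240 [(np.float64(259.0), np.float64(307.0)), (np.float64(270.0), np.float64(301.0))]
300 [(np.float64(319.0), np.float64(339.0)), (np.float64(319.0), np.float64(327.0))]
dp [ 0.0115 -0.002   0.1324] rot [ 0.0027  0.0002 -0.0053]
```

View pics/w4c.png

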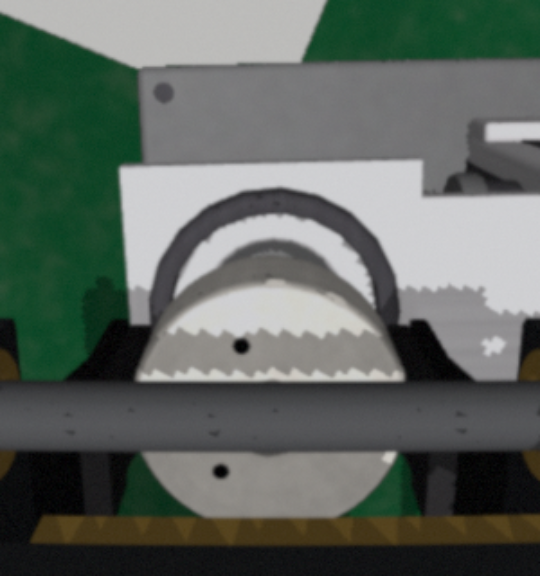

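```bash
python3 -m creep '[{"dp":[0.012,0.006,0.02],"rotation":[0,0,0],"fingers":1},{"dp":[0.012,0.006,0.07],"rotation":[0,0,0],"fingers":1},{"dp":[0.012,0.006,0.1],"rotation":[0,0,0],"fingers":1},{"dp":[0.012,0.006,0.12],"rotation":[0,0,0],"fingers":1},{"dp":[0.012,0.006,0.12],"rotation":[0,0,0],"fingers":1},{"dp":[0.012,0.006,0.12],"rotation":[0,0,0],"fingers":1}]'
```

```text
clock: 8.1
eef_pos: [621.6, 215.9, 201.1]
orientation: [0.495, 0.869, 0.0, 0.0]
contact_force: [-0.5, -0.3, -1.7]
grip_width: 53.8
finger_force: 29.8
```

```bash
python3 -m creep '[{"dp":[0,0,0.005],"rotation":[0,0,0],"fingers":1},{"dp":[0,0,0.008],"rotation":[0,0,0],"fingers":1},{"dp":[0,0,0.008],"rotation":[0,0,0],"fingers":1},{"dp":[0,0,0.008],"rotation":[0,0,0],"fingers":1}]'
```

```text
clock: 8.6
eef_pos: [621.5, 215.9, 199.5]
orientation: [0.495, 0.869, 0.0, 0.0]
contact_force: [-0.3, -0.0, -0.1]
grip_width: 53.8
finger_force: 29.8
```

```bash
python3 -m creep '[{"dp":[0,0,0.002],"rotation":[0,0,0],"fingers":1},{"dp":[0,0,0.002],"rotation":[0,0,0],"fingers":0.3},{"dp":[0,0,0.002],"rotation":[0,0,0],"fingers":0.1},{"dp":[0,0,0.002],"rotation":[0,0,0],"fingers":0},{"dp":[0,0,0.002],"rotation":[0,0,0],"fingers":0},{"dp":[0,0,-0.1],"rotation":[0,0,0],"fingers":0},{"dp":[0,0,-0.3],"rotation":[0,0,0],"fingers":0},{"dp":[0,0,-0.5],"rotation":[0,0,0],"fingers":0},{"dp":[0,-0.2,-0.6],"rotation":[0,0,0],"fingers":0},{"dp":[0,-0.4,-0.6],"rotation":[0,0,0],"fingers":0},{"dp":[0,-0.4,-0.6],"rotation":[0,0,0],"fingers":0}]';python3 - <<'E'
from h import *
a=snap('wrist','w5.png')['color'][80:400,220:620,::-1]
u,v=proj(load('w5.png'),[622,216,200]);print(u,v)
A=load('w5.png')
print([tuple(np.round(proj(A,[622,216,z]))) for z in (165,173,200)])
cv2.imwrite('pics/w5c.png',cv2.resize(a,None,fx=2,fy=1.8))
E
```

```text
clock: 9.98
eef_pos: [551.5, 174.2, 321.4]
orientation: [0.495, 0.869, -0.001, 0.002]
contact_force: [-0.1, -0.4, -0.2]
grip_width: 86.7
finger_force: 0.0
447.2182028856396 240.77532897223293
[(np.float64(433.0), np.float64(228.0)), (np.float64(436.0), np.float64(231.0)), (np.float64(447.0), np.float64(241.0))]
```

View pics/w5c.png

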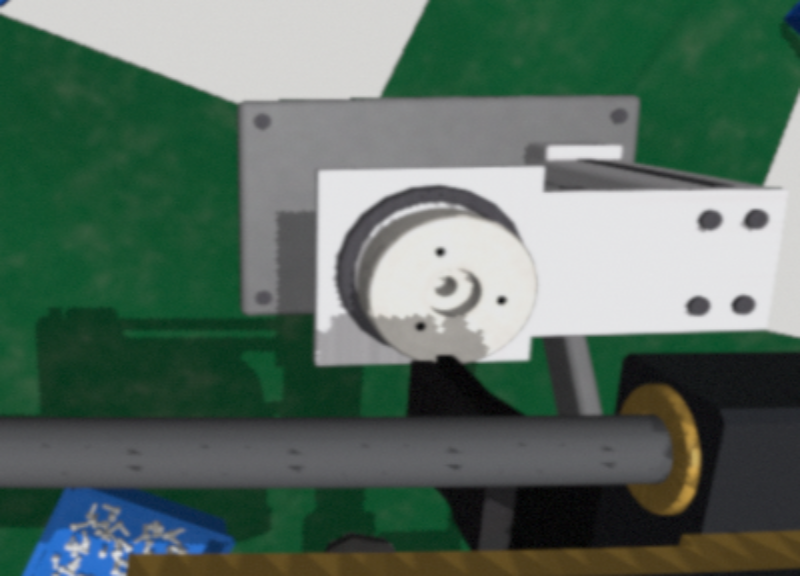

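Run:
```python
from h import *
c=load('w5.png');A=load('top0.png');B=load('scene0.png')
P=lambda u,v,z:atz(c,220+u/2,80+v/1.8,z)[:2]
a=P(316,170,165);b=P(315,365,165);d=a-b;print('plate',a,b,'yaw',np.degrees(np.arctan2(-d[0],d[1])),np.linalg.norm(d))
a=P(240,102,12);b=P(638,97,12);d=b-a;print('base',a,b,'yaw',np.degrees(np.arctan2(d[1],d[0])),np.linalg.norm(d))
a=P(440,252,200);print('cup',P(454,288,200))
a=P(316,170,165);b=P(545,166,165);d=b-a;print('yaw',np.degrees(np.arctan2(d[1],d[0])))
print('holes yaw',[np.degrees(np.arctan2(*(P(*q,165)-P(*p,165))[::-1])) for p,q in [((709,220),(756,219)),((698,306),(743,304))]])
o,r=stand(622,216,np.radians(31.5))
L=tri([(A,225+288/3,150+118/3),(B,215+178/3,180+98/3)]);print('lens tri',L,'in stand',r.inv().apply(L-o)-[0,0,85])
for t in (.8,.9,1.,1.1,1.2):
    f=lambda x,k,w=0:o+[0,0,85]+r.apply([x,-k*np.sin(t)+w*np.cos(t),k*np.cos(t)+w*np.sin(t)])
    row=[]
    for q in (f(0,170),f(0,270),f(73,230)):
        u,v=proj(A,q);row.append(((u-225)*3,(v-150)*3))
    for q in (f(0,170),f(0,270)):
        u,v=proj(B,q);row.append(((u-215)*3,(v-180)*3+300))
    print(t,np.round(row).astype(int).tolist())
```

```text
plate [567.01966278 228.11740175] [609.97242324 160.57530123] yaw 32.453934995077944 80.04295705693286
base [538.6301806  238.53605845] [717.37483984 350.9239621 ] yaw 32.16013354791184 211.14140781393994
cup [621.58105506 216.34863938]
yaw 32.20738804584649
holes yaw [np.float64(32.57147901511834), np.float64(33.30232007559759)]
lens tri [694.29442087  97.35847944 195.60107131] in stand [  -0.34889731 -138.93225673  110.60107131]
0.8 [[272, 125], [340, 50], [260, 15], [177, 402], [182, 312]]
0.9 [[282, 122], [356, 46], [274, 13], [178, 405], [184, 318]]
1.0 [[291, 120], [370, 44], [286, 12], [180, 409], [186, 326]]
1.1 [[298, 120], [380, 45], [296, 12], [181, 415], [188, 336]]
1.2 [[304, 120], [388, 47], [304, 15], [182, 422], [190, 348]]
```

```bash
python3 -m creep '[{"dp":[-0.1,-0.1,-0.1],"rotation":[0,0,0.2],"fingers":0},{"dp":[-0.25,-0.15,-0.1],"rotation":[0,0,0.4],"fingers":0},{"dp":[-0.4,-0.15,-0.1],"rotation":[0,0,0.6],"fingers":0},{"dp":[-0.55,-0.15,-0.1],"rotation":[0,0,0.8],"fingers":0},{"dp":[-0.6,-0.15,-0.1],"rotation":[0,0,1],"fingers":0}]' >/dev/null; python3 -m creep '[{"dp":[0,0,0],"rotation":[0,0,0.23],"fingers":0},{"dp":[0,0,0],"rotation":[0,0,0.46],"fingers":0},{"dp":[0,0,0],"rotation":[0,0,0.69],"fingers":0},{"dp":[0,0,0],"rotation":[0,0,0.92],"fingers":0},{"dp":[0,0,0],"rotation":[0,0,1],"fingers":0}]';python3 - <<'E'
from h import *
print(np.round(read_state()['joint_pos'],2)); rel([590,60,340],down(np.radians(-108.6)))
E
```

```text
clock: 11.28
eef_pos: [589.3, 57.4, 339.7]
orientation: [0.965, 0.264, 0.0, -0.0]
contact_force: [0.8, -0.0, -0.2]
grip_width: 87.0
finger_force: 0.0
[ 0.45  0.23 -0.71  1.43  0.15  1.53 -1.29]
dp [ 0.0097 -0.0092 -0.0016] rot [-1.0000e-03 -1.0000e-03  1.0937e+00]
```

```bash
python3 - <<'E'
from h import *
c=snap('wrist','w6.png')
print(proj(c,[694,97,195]),proj(c,[735,35,250]))
rel([520,-150,340],down(np.radians(-108.6)))
E
python3 -m creep '[{"dp":[0,0.25,0],"rotation":[0,0,0],"fingers":0},{"dp":[0,0.45,0],"rotation":[0,0,0],"fingers":0},{"dp":[0,0.45,0],"rotation":[0,0,0],"fingers":0},{"dp":[0,0.45,0],"rotation":[0,0,0],"fingers":0}]'
python3 - <<'E'
from h import *
c=snap('wrist','w7.png')
print(proj(c,[694,97,195]),proj(c,[735,35,250]))
rel([468,-281,200],down(np.radians(-108.6)))
E
```

```text
(np.float64(348.44151622607234), np.float64(64.58926937960933)) (np.float64(499.91393718459415), np.float64(43.205070519332395))
dp [-0.8253  0.7169 -0.0028] rot [-1.0000e-03 -1.0000e-03  1.0923e+00]
clock: 11.82
eef_pos: [634.6, -19.6, 339.2]
orientation: [0.964, 0.266, 0.0, -0.001]
contact_force: [-0.3, -0.2, 0.3]
grip_width: 87.1
finger_force: 0.0
(np.float64(208.73927043332435), np.float64(64.4445062751031)) (np.float64(326.95366355344277), np.float64(39.0999345211149))
dp [-1.3866  0.6984  0.6956] rot [-1.6000e-03 -3.0000e-04  1.0994e+00]
```

```bash
python3 -m creep '[{"dp":[-0.2,0.1,0],"rotation":[0,0,0.2],"fingers":0},{"dp":[-0.4,0.2,0],"rotation":[0,0,0.4],"fingers":0},{"dp":[-0.6,0.3,0.05],"rotation":[0,0,0.6],"fingers":0},{"dp":[-0.8,0.4,0.15],"rotation":[0,0,0.8],"fingers":0},{"dp":[-1,0.5,0.3],"rotation":[0,0,1],"fingers":0},{"dp":[-1,0.7,0.4],"rotation":[0,0,1],"fingers":0},{"dp":[-1,0.7,0.4],"rotation":[0,0,1],"fingers":0}]' ;python3 - <<'E'
from h import *
print(np.round(read_state()['joint_pos'],2)); rel([450,-275,210],down(np.radians(-108.6)))
E
```

```text
clock: 12.75
eef_pos: [532.9, -244.8, 257.2]
orientation: [0.992, -0.125, -0.002, -0.0]
contact_force: [-0.6, 1.2, 1.1]
grip_width: 87.1
finger_force: 0.0
[ 0.77  0.21 -0.45  1.59  0.09  1.37 -1.51]
dp [-0.363   0.2494  0.237 ] rot [-0.0002  0.0041  0.0935]
```

```bash
python3 -m creep '[{"dp":[-0.2,0.15,0.1],"rotation":[0,0,0.09],"fingers":0},{"dp":[-0.36,0.25,0.2],"rotation":[0,0,0.09],"fingers":0},{"dp":[-0.36,0.25,0.24],"rotation":[0,0,0.09],"fingers":0},{"dp":[-0.36,0.25,0.24],"rotation":[0,0,0.09],"fingers":0},{"dp":[-0.36,0.25,0.24],"rotation":[0,0,0.09],"fingers":0}]' ;python3 - <<'E'
from h import *
print(np.round(read_state()['joint_pos'],2)); 
c=snap('wrist','w8.png')
z=lambda n,x,y,w,h,W,H:cv2.resize(cv2.imread('pics/'+n)[y:y+h,x:x+w],(W,H),interpolation=cv2.INTER_CUBIC)
top=np.hstack([z('w6.png',260,0,320,180,400,225),z('w7.png',80,0,320,180,400,225)])
m=z('w8.png',0,0,640,400,560,350)
a=np.vstack([z('top0.png',300,150,60,44,240,175),z('scene0.png',245,180,60,44,240,175)])
cv2.imwrite('pics/comp.png',np.vstack([top,np.hstack([m,a])]))
print(proj(c,[468,-281,63]),proj(c,[610,-329,60]))
E
```

```text
clock: 13.38
eef_pos: [453.6, -272.8, 212.6]
orientation: [0.987, -0.158, 0.001, 0.0]
contact_force: [-0.1, -0.9, 0.0]
grip_width: 86.9
finger_force: 0.0
[ 0.87  0.11 -0.41  1.79  0.04  1.26 -1.43]
(np.float64(322.80751366868617), np.float64(210.38302262400708)) (np.float64(325.58220459215175), np.float64(-23.55712721107068))
```

View pics/comp.png

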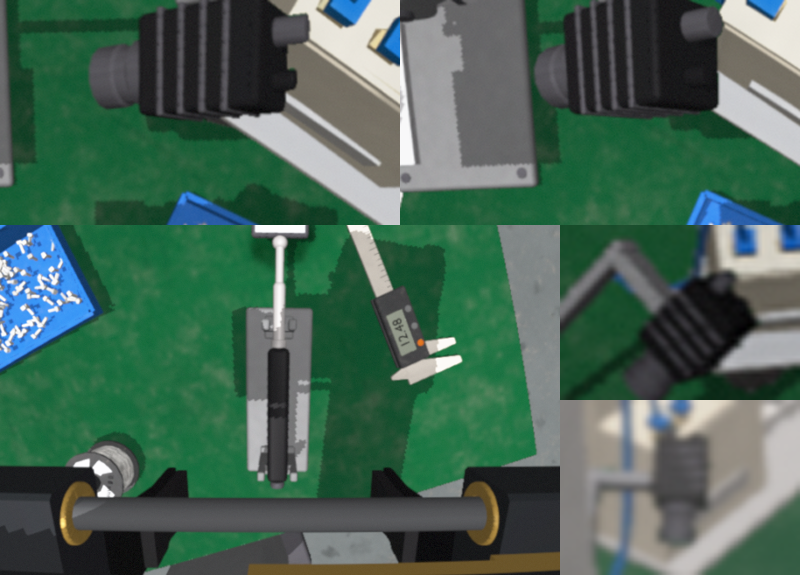

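Run:
```python
from h import *
from scipy.optimize import least_squares
a=load('w6.png');b=load('w7.png');c=load('w8.png')
o,r=stand(622.3,216,np.radians(32.3))
L=tri([(a,332,61.6),(b,188.8,61.6)]);print(L,r.inv().apply(L-o)-[0,0,85])
f=lambda t,x,k,w:o+[0,0,85]+r.apply([x,-k*np.sin(t)+w*np.cos(t),k*np.cos(t)+w*np.sin(t)])
for t in (.8,.85,.9,.95,1.):
    g=[]
    for im,u0 in((a,260),(b,80)):
        for w in (15,23,-23):
            for k in ([170] if w==15 else [270]):
                u,v=proj(im,f(t,0,k,w));g.append((round((u-u0)*1.25),round(v*1.25)))
    print(t,g,[tuple(np.round([(proj(im,f(t,-15,170,0))[0]-u0)*1.25,proj(im,f(t,-15,170,0))[1]*1.25])) for im,u0 in((a,260),(b,80))])
# mirror: crop scale .875, offset y 225
P=lambda u,v,z:atz(c,u/.875,(v-225)/.875,z)
for n,q in dict(handlefront=(279,349),handlerear=(277.5,482),stem=(279.5,245)).items(): print(n,P(*q,63.5 if n!='stem' else 59))
```

```text
[689.20393579 106.51979269 202.21799486] [  -1.94966257 -128.28971601  117.21799486]
0.8 [(55, 69), (245, 26), (298, 47), (94, 71), (203, 22), (300, 42)] [(np.float64(78.0), np.float64(104.0)), (np.float64(125.0), np.float64(105.0))]
0.85 [(69, 71), (265, 32), (307, 52), (111, 72), (236, 28), (320, 47)] [(np.float64(89.0), np.float64(105.0)), (np.float64(140.0), np.float64(105.0))]
0.9 [(81, 73), (281, 39), (314, 58), (127, 73), (266, 34), (337, 52)] [(np.float64(99.0), np.float64(107.0)), (np.float64(154.0), np.float64(106.0))]
0.95 [(92, 75), (294, 45), (318, 62), (142, 75), (291, 39), (351, 57)] [(np.float64(108.0), np.float64(108.0)), (np.float64(167.0), np.float64(107.0))]
1.0 [(102, 77), (304, 50), (320, 67), (156, 77), (312, 45), (363, 62)] [(np.float64(116.0), np.float64(109.0)), (np.float64(179.0), np.float64(108.0))]
handlefront [ 513.11449701 -292.86905296   63.5       ]
handlerear [ 410.83971337 -258.12353124   63.5       ]
stem [ 584.73626607 -316.66036221   59.        ]
```

```bash
python3 -c "
from h import *
rel([471.4,-278.7,62],down(np.radians(-108.7)))"
```

```text
dp [ 0.0928 -0.0011  0.7523] rot [-0.     -0.0026  0.0119]
```

```bash
python3 -m creep '[{"dp":[0.093,-0.001,0.15],"rotation":[0,-0.002,0.012],"fingers":0},{"dp":[0.093,-0.001,0.35],"rotation":[0,-0.002,0.012],"fingers":0},{"dp":[0.093,-0.001,0.55],"rotation":[0,-0.002,0.012],"fingers":0},{"dp":[0.093,-0.001,0.69],"rotation":[0,-0.002,0.012],"fingers":0},{"dp":[0.093,-0.001,0.752],"rotation":[0,-0.002,0.012],"fingers":0},{"dp":[0.093,-0.001,0.752],"rotation":[0,-0.002,0.012],"fingers":0},{"dp":[0.093,-0.001,0.752],"rotation":[0,-0.002,0.012],"fingers":0}]';python3 -c "
from h import *
rel([471.4,-278.7,62],down(np.radians(-108.7)))"
```

```text
clock: 14.3
eef_pos: [470.6, -280.2, 62.4]
orientation: [0.986, -0.164, 0.0, 0.0]
contact_force: [-0.1, 0.3, 0.2]
grip_width: 86.9
finger_force: 0.0
dp [ 0.0014 -0.0083  0.0021] rot [ 0.0008 -0.0012 -0.0034]
```

```bash
python3 -m creep '[{"dp":[0,-0.005,0.001],"rotation":[0,0,0],"fingers":0.3},{"dp":[0,-0.005,0.001],"rotation":[0,0,0],"fingers":0.6},{"dp":[0,-0.005,0.001],"rotation":[0,0,0],"fingers":1},{"dp":[0,-0.005,0.001],"rotation":[0,0,0],"fingers":1},{"dp":[0,-0.005,0.001],"rotation":[0,0,0],"fingers":1},{"dp":[0,-0.005,0.001],"rotation":[0,0,0],"fingers":1},{"dp":[0,-0.005,0.001],"rotation":[0,0,0],"fingers":1},{"dp":[0,-0.005,0.001],"rotation":[0,0,0],"fingers":1},{"dp":[0,-0.005,0.001],"rotation":[0,0,0],"fingers":1}]' 40
```

```text
clock: 15.42
eef_pos: [469.7, -278.7, 60.7]
orientation: [0.986, -0.164, -0.001, -0.0]
contact_force: [0.1, 0.8, 0.8]
grip_width: 16.5
finger_force: 40.0
```

```bash
python3 -m creep '[{"dp":[0,0,-0.05],"rotation":[0,0,0],"fingers":1},{"dp":[0,0,-0.15],"rotation":[0,0,0],"fingers":1},{"dp":[0,0,-0.3],"rotation":[0,0,0],"fingers":1},{"dp":[0,0,-0.5],"rotation":[0,0,0],"fingers":1},{"dp":[0,0,-0.7],"rotation":[0,0,0],"fingers":1},{"dp":[0,0,-0.75],"rotation":[0,0,0],"fingers":1},{"dp":[0,0,-0.75],"rotation":[0,0,0],"fingers":1},{"dp":[0,0,-0.75],"rotation":[0,0,0],"fingers":1}]'
cat >> h.py <<'E'
O,RS=np.array([622.3,216,0.]),R.from_euler('z',np.radians(32.3))
def hold(back=0,up=0,half=0.4625,mx=1.2,mz=6.,fx=150,fy=0):
    "TCP pose so that the glass centre is at the view point, (back) mm out to -x, tilted"
    n=np.array([0,-np.sin(half),np.cos(half)]);x=np.array([1.,0,0]);y=np.cross(n,x)
    Q=RS*R.from_matrix(np.column_stack([x,-y,-n]))
    # tool: x_m=x, y_m=-y, z_m=-z ; face in tool coords
    face=np.array([mx+fx,fy,mz-4])
    T=O+[0,0,85+up]+RS.apply([-back,0,0])-Q.apply(face)
    return T,Q
E
python3 - <<'E'
from h import *
for b,u in ((120,60),(0,0)):
    T,Q=hold(b,u);print(T,Q.as_quat());rel(T,Q)
c=snap('top','top1.png');s=snap('scene','scene1.png')
st=read_state();r=R.from_quat(st['orientation'])
f=st['eef_pos']+r.apply([151.2,0,2]);print('face pred',f)
for im,n in((c,'top'),(s,'scene')):
    u,v=map(int,proj(im,f));w=im['color'][v-14:v+15,u-14:u+15].min(2)>150
    ys,xs=np.nonzero(w);print(n,proj(im,f),w.sum(),xs.mean()+u-14,ys.mean()+v-14,xs.min(),xs.max(),ys.min(),ys.max())
E
```

```text
clock: 16.42
eef_pos: [468.9, -278.4, 208.9]
orientation: [0.986, -0.164, -0.002, -0.001]
contact_force: [0.2, -0.1, -1.4]
grip_width: 16.2
finger_force: 40.0
[393.54183281  70.32935342 146.78987966] [ 0.93496793  0.27074874 -0.06375111 -0.22014968]
dp [-0.9188 -1.5279  0.316 ] rot [ 0.5456 -0.2578 -1.1172]
[494.9732528  134.45163535  86.78987966] [ 0.93496793  0.27074874 -0.06375111 -0.22014968]
dp [-0.5412 -1.9951  0.6145] rot [ 0.5456 -0.2578 -1.1172]
face pred [ 612.12902168 -327.29047297  206.31493568]
top (np.float64(489.15814126938926), np.float64(202.12660543233198)) 265 489.70566037735847 202.9320754716981 7 23 5 28
scene (np.float64(359.954542588534), np.float64(163.41433846219365)) 106 355.37735849056605 162.99056603773585 0 20 10 19
```

```bash
python3 -m creep '[{"dp":[-0.04,-0.1,0],"rotation":[0,0,-0.06],"fingers":1},{"dp":[-0.1,-0.25,0],"rotation":[0,0,-0.16],"fingers":1},{"dp":[-0.18,-0.42,0],"rotation":[0,0,-0.28],"fingers":1},{"dp":[-0.26,-0.6,0],"rotation":[0,0,-0.4],"fingers":1},{"dp":[-0.34,-0.76,0],"rotation":[0,0,-0.52],"fingers":1},{"dp":[-0.39,-0.87,0],"rotation":[0,0,-0.62],"fingers":1},{"dp":[-0.41,-0.91,0],"rotation":[0,0,-0.7],"fingers":1},{"dp":[-0.41,-0.91,0],"rotation":[0,0,-0.7],"fingers":1}]'
python3 - <<'E'
from h import *
print(np.round(read_state()['joint_pos'],2))
T,Q=hold(90,100);print(T);rel(T,Q)
E
```

```text
clock: 17.52
eef_pos: [450.6, -77.2, 210.9]
orientation: [0.994, 0.113, -0.001, 0.0]
contact_force: [0.0, 0.0, -1.6]
grip_width: 16.1
finger_force: 40.0
[ 0.72 -0.05 -0.59  1.94 -0.03  1.25 -1.2 ]
[418.89968781  86.3599239  186.78987966]
dp [ 0.0291 -0.8326  0.1203] rot [ 0.5829 -0.0974 -0.4226]
```

```bash
python3 -m creep '[{"dp":[0,-0.1,0.02],"rotation":[0.07,-0.01,-0.05],"fingers":1},{"dp":[0.01,-0.24,0.04],"rotation":[0.17,-0.03,-0.12],"fingers":1},{"dp":[0.02,-0.4,0.06],"rotation":[0.28,-0.05,-0.2],"fingers":1},{"dp":[0.03,-0.56,0.08],"rotation":[0.39,-0.065,-0.28],"fingers":1},{"dp":[0.03,-0.7,0.1],"rotation":[0.49,-0.08,-0.35],"fingers":1},{"dp":[0.03,-0.79,0.12],"rotation":[0.55,-0.09,-0.4],"fingers":1},{"dp":[0.03,-0.833,0.12],"rotation":[0.583,-0.097,-0.423],"fingers":1},{"dp":[0.03,-0.833,0.12],"rotation":[0.583,-0.097,-0.423],"fingers":1}]'
python3 - <<'E'
from h import *
print(np.round(read_state()['joint_pos'],2))
T,Q=hold(90,0);print(T);rel(T,Q)
E
```

```text
clock: 18.52
eef_pos: [420.6, 83.7, 186.9]
orientation: [0.936, 0.268, -0.063, -0.221]
contact_force: [-0.4, 1.0, -1.0]
grip_width: 16.3
finger_force: 40.0
[ 0.65  0.13 -0.65  1.91 -0.32  1.39 -0.92]
[418.89968781  86.3599239   86.78987966]
dp [-0.0006  0.2095  0.4547] rot [-0.0005 -0.0037 -0.0057]
```

```bash
python3 -m creep '[{"dp":[0,0.03,0.06],"rotation":[0,0,0],"fingers":1},{"dp":[0,0.08,0.17],"rotation":[0,0,0],"fingers":1},{"dp":[0,0.14,0.3],"rotation":[0,0,0],"fingers":1},{"dp":[0,0.19,0.41],"rotation":[0,-0.003,-0.005],"fingers":1},{"dp":[0,0.21,0.455],"rotation":[0,-0.003,-0.005],"fingers":1},{"dp":[0,0.21,0.455],"rotation":[0,-0.003,-0.005],"fingers":1},{"dp":[0,0.21,0.455],"rotation":[0,-0.003,-0.005],"fingers":1}]'
python3 - <<'E'
from h import *
print(np.round(read_state()['joint_pos'],2))
T,Q=hold(0,0);print(T);rel(T,Q)
E
```

```text
clock: 19.4
eef_pos: [419.7, 86.3, 87.5]
orientation: [0.935, 0.27, -0.063, -0.22]
contact_force: [0.1, -0.2, -1.1]
grip_width: 16.8
finger_force: 40.0
[ 0.62  0.27 -0.64  2.   -0.26  1.18 -0.91]
[494.9732528  134.45163535  86.78987966]
dp [ 0.4467 -0.0008  0.0051] rot [ 0.0006 -0.0025 -0.0005]
```

Run:
```python
from h import *
st=read_state();r=R.from_quat(st['orientation']);f=st['eef_pos']+r.apply([151.2,0,2]);print(f)
for n in('top','scene'):
    im=snap(n,n+'2.png');u,v=proj(im,f);print(n,u,v,[tuple(np.round(proj(im,st['eef_pos']+r.apply([151.2+a,b,2])),1)) for a in(-25,25) for b in(-21,21)])
    g=im['color'].astype(int);u,v=int(u),int(v)
    for j in range(v-14,v+15,1): print(''.join('%4d'%(g[j,i].sum()//3) for i in range(u-13,u+14)))
```

```text
[547.14285206 167.69481883  85.94888288]
top 300.70472599236336 254.16069197640715 [(np.float64(300.7), np.float64(264.9)), (np.float64(311.7), np.float64(257.6)), (np.float64(289.6), np.float64(250.7)), (np.float64(300.7), np.float64(243.7))]
 107  87  80  80  80  80  81  79  80  78  80  81  89 109 127 132 132 132 136 135 134 132 122 103  78  55  45
 128 104  82  80  79  80  80  79  79  78  83  92 109 126 134 133 131 133 135 136 132 122  97  68  49  46  46
 134 114  90  79  79  79  79  77  77  88 108 123 131 133 135 134 133 135 137 133 115  90  61  44  42  45  48
 134 126 109  86  77  77  78  83  92 109 128 134 134 135 134 134 133 133 127 108  83  58  46  45  45  47  48
 135 134 127 107  85  77  87 109 122 129 134 135 129 124 128 131 132 122 102  73  51  46  47  48  46  46  48
 133 135 136 127 101  91 110 129 136 135 132 128 116 120 134 133 112  90  66  49  41  45  48  47  47  49  50
 133 133 137 132 117 115 129 138 137 131 122 116 135 174 190 158  97  55  42  34  34  39  45  46  49  50  50
 134 135 136 134 130 131 136 134 124 114 114 138 178 208 215 190 131  63  31  26  26  29  35 
[... 4969 characters left out ...]
77  76  76  77  77  80  80  80  79  78  78  78
 134 143 145 143 132 108  85  76  74  74  75  76  77  76  76  75  77  76  75  77  78  79  80  79  79  79  79
 139 144 146 143 131 105  82  71  69  69  69  71  72  72  71  72  73  74  73  74  77  79  79  79  78  79  80
 141 146 146 144 131 104  79  68  65  64  65  67  67  66  67  67  67  67  67  69  71  76  79  79  77  79  80
 142 146 147 143 130 103  78  68  65  64  64  65  65  65  64  64  64  63  65  65  68  72  75  77  77  78  78
 143 146 146 144 129 103  78  68  65  64  64  64  65  64  64  64  63  64  64  64  66  68  70  72  73  74  75
 144 147 147 143 128 102  78  68  65  65  65  66  66  66  65  65  64  64  64  64  64  65  67  70  72  72  72
```

```bash
python3 -m creep '[{"dp":[0.04,0,0.002],"rotation":[0,0,0],"fingers":1},{"dp":[0.12,0,0.002],"rotation":[0,0,0],"fingers":1},{"dp":[0.22,0,0.003],"rotation":[0,0,0],"fingers":1},{"dp":[0.32,0,0.004],"rotation":[0,0,0],"fingers":1},{"dp":[0.4,0,0.004],"rotation":[0,0,0],"fingers":1},{"dp":[0.447,0,0.004],"rotation":[0,-0.001,0],"fingers":1},{"dp":[0.447,0,0.004],"rotation":[0,-0.001,0],"fingers":1},{"dp":[0.447,0,0.004],"rotation":[0,-0.001,0],"fingers":1},{"dp":[0.447,0,0.004],"rotation":[0,-0.001,0],"fingers":1},{"dp":[0.447,0,0.004],"rotation":[0,-0.001,0],"fingers":1}]'
python3 - <<'E'
from h import *
print(np.abs(read_state()['joint_vel']).max())
T,Q=hold(0,0);print(T)
for _ in range(4): capture('top');rel(T,Q)
A=load('top0.png');C=snap('top','top3.png')
for n,b in dict(cup=(281,224),cam=(325,180),spool=(397,281),gauge=(346,285),rest=(462,270)).items():
    u,v=b;print(n,np.abs(A['color'][v-12:v+13,u-12:u+13].astype(int)-C['color'][v-12:v+13,u-12:u+13]).mean())
E
```

```text
clock: 20.75
eef_pos: [494.2, 134.1, 86.2]
orientation: [0.935, 0.27, -0.064, -0.22]
contact_force: [0.3, 0.0, -0.9]
grip_width: 16.7
finger_force: 40.0
0.003248239809252999
[494.9732528  134.45163535  86.78987966]
dp [ 0.0037 -0.001  -0.0029] rot [-0.0004 -0.0002 -0.0013]
dp [ 0.0033 -0.0007 -0.003 ] rot [-0.0005 -0.0002 -0.0011]
dp [ 0.0031 -0.0005 -0.0031] rot [-0.0006 -0.0001 -0.0009]
dp [ 0.0028 -0.0004 -0.0032] rot [-0.0006 -0.0002 -0.0009]
cup 58.4432
cam 2.0384
spool 49.492266666666666
gauge 4.285866666666666
rest 35.30133333333333
```

Run:
```python
from h import *
A=load('scene0.png');C=snap('scene','scene3.png')
for n,(u,v) in dict(spool=(362,249),gauge=(342,271),cam=(274,205),cup=(268,246)).items():
    print(n,np.abs(A['color'][v-9:v+10,u-9:u+10].astype(int)-C['color'][v-9:v+10,u-9:u+10]).mean())
a=load('scene1.png');B=load('top1.png');T0=load('top0.png')
print('spool top1',np.abs(B['color'][269:294,385:410].astype(int)-T0['color'][269:294,385:410]).mean())
g=load('top3.png')['color'][270:294,385:411].mean(2).astype(int)
print('top3 spool patch\n',g[::3,::3])
```

```text
spool 5.5115420129270545
gauge 8.649122807017545
cam 2.4598337950138505
cup 56.51523545706371
spool top1 2.925333333333333
top3 spool patch
 [[ 45  53  60  66  66  70  73  73  73]
 [ 39  50  56  61  66  69  71  73  73]
 [ 43  44  52  59  64  67  70  72  73]
 [ 54  39  49  55  60  66  71  70  71]
 [ 59  61  41  50  58  63  67  70  70]
 [ 56  92  47  46  53  59  64  69  72]
 [ 47  84 101  38  49  57  61  67  69]
 [ 51  51  67  45  44  53  60  64  68]]
```

Bystanders and the camera arm are unchanged: the scene view still shows the spool in place, and in the top view the arm covers it. The mirror is steady at the view point, so I'm handing in.

```bash
python3 -c "
from workcell import sign_off; print(sign_off())"
```

```text
the job is handed in; nothing more can be done
None
```

The cup is upright and released in the nest, and I handed the job in with the mirror held at the view point (tool within about 1 mm), glass tilted 0.46 rad, half of a camera-arm lean I measured at about 0.925 rad (±0.04). I had no view through the inspection camera, so that the mark sits mid-glass is calculated, not seen.

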